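Load a slide holder under a spring clip

ROBOT

A 7-joint arm with a two-finger parallel gripper is mounted at the origin on a cart in front of the work surface, level with it; the furniture and walls round the work are solid. World frame = base frame: x ahead of the robot, y to its left, z up, the work surface at z = 0. Lengths are in m, angles in rad, forces in N, time in s.
With the tool pointing down it reaches from about 0.4 to 0.85 m from the base axis. Payload 10.4 kg.
Tool frame: the origin (TCP) lies between the finger pads; the fingertips stand 22 mm ahead of it and the grasp point (between the pads) lies 3 mm ahead of it (r.nose_length is the distance from the TCP to the fingertips, in m); z points along the fingers, y is the line along which they close (so a half turn about z gives the same grasp; the last joint's range is limited). The gripper opens to 87 mm and grips with 3 to 60 N. Pads are 19 mm wide; open, the fingers measure 117 mm over their backs; the gripper's body (75 mm by 190 mm) begins 51 mm behind the grasp point.
Start: joints at [1.094, 0.332, -0.065, 1.46, 0.022, 1.35, -0.088], TCP at [0.274, -0.562, 0.245] pointing down, gripper open.
Joint ranges: [-2.6, 2.6], [-0.5, 2.12], [-1.47, 1.34], [0.16, 2.42], [-1.27, 4.41], [0.06, 2.06], [-2.6, 2.6]. Speed limits (rad/s): [2.22, 2.22, 2.79, 2.79, 3.14, 3.14, 3.14].

INTERFACE

Orientations are given as a unit quaternion [x, y, z, w].
In Python, from bench import readout, cams, r gives the robot as it stands. The module is installed in compiled form; this text tells all that it offers.
- The arm moves only by the tool step_arm, never from a script. Its argument "deltas" is a list that holds one entry, the list of rows, each a list of 7 numbers: the turn, a rotation vector about the tool's x, y, z in rad, then the shift along the tool's x, y, z in m, then the opening in per cent of the stroke, from 0 (shut) to 100 (fully open). A call has 1 to 20 rows; each row is the pose to reach, as a shift and turn from the pose commanded when the call began, along the tool's axes at that moment; what a row does not reach only later rows make up. A row lasts 1/8 s, in which the tool goes at most 62.5 mm and 10.7 degrees, less where a joint would pass 70% of its speed; a pose out of reach is approached as far as the arm can. A call with a gripper value outside its range is refused whole. The fingers move at their own pace and stop on an object; "squeeze" is the grip in N (left out, the last holds). Time passes only in rows, so rows that repeat a pose let the fingers close. It gives the time, the measured TCP pose, the force, the opening and the grip force at its end, in the units of the state.
- readout.read_state(): the state, without advancing time (a new reading comes with each control period).
- cams.camera(name): name is "scene" or "top"; returns a dict with "img" (480x640x3 uint8, red, green, blue), "fx", "fy", "cx", "cy" (pixels), "origin" and "rotation" of the camera in the world. Camera axes: x right, y up, looking along -z (the intrinsics and any distortion apply to the point x, -y, -z); pixel columns grow to the right and rows downward; lengths in m; the calibration is good to about 2 mm. A picture is of the moment at which its call begins. There is no depth.
- r.close_job(): hands the job in; it is judged then, once.
The state is a dict: "time": time; "joint_positions": joint angles; "joint_vel": joint speeds; "joint_torque": joint torques, N m; "ee_pos": TCP position; "eef_rot": TCP orientation; "ft_force": force on the tool from outside, world axes, zero at the start; "torque": the same for the moment, N m; "width": finger opening in m; "grip_force": force on a finger pad.
Only numpy, scipy, OpenCV 4.12 (cv2) and the standard library are available. Lean on these libraries where they do the work, as an engineer would, in place of code of your own. Each camera call takes 0.05 s, during which the arm holds its last target. There are 200 camera calls.

TASK

Press the long thumb bar of the stage's spring clip down with one fingertip and keep it down while the other fingertip pushes the slide holder along its track, under the raised clip and fully home against the end stop. Only then let the bar up, so that the clip's foot settles on the holder, and move clear. Push only: do not pinch, lift or tip the holder, and leave the vials and card slips alone.

Things in the scene. Friction and masses are not known exactly. Their poses are not given: they have to be found in the camera images.
- stage: Aluminium clamping stage, grey base 195 x 114 mm, fixed to the worktop. Origin: underside, on the centre line of the track. +x: push direction along the track to the end stop; +y: to the thumb bar; z up. Track surface z = 25 mm, x = -125 to +60 mm, between low rails (5 mm high, 47 mm clear between them, centred on y = 0). Clip hinge axis: along x at y = +36, z = +34 mm.
- end_stop (a point): Middle of the foot of the end stop's face, at stage x = +60, y = 0, z = +25 mm: a bar 12 mm high, 8 mm thick, across the far end of the track.
- clip (a joint): Angle of the rocking spring clip (rad): 0 at rest, foot 1 mm over the empty track, blocking the holder; grows as the thumb bar goes down; stop at 0.40. Above 0.19 the foot clears the 5 mm thick holder; resting on the holder it reads about 0.15. Springs back when let go. At mid-bar about 2 N starts it, 6 N holds it at the stop.
- thumb_bar (a point): Middle of the top of the clip's ribbed steel thumb bar, which runs parallel to the track: stage x = -118 to -1 mm, y = +40 to +75 mm. At rest this point is at stage (-60, +60, +40 mm), at the stop about z = 30 mm. It goes down equally wherever along its length it is pressed; a fingertip may slide along it while pressing.
- clip_foot (a point): Middle of the underside of the clip's foot (12 mm along the track, 8 mm across), which reaches over the track: at rest at stage x = +35, y = +6, z = +26 mm.
- holder: Loose grey slide holder (about 0.09 kg) with a glass slide let in: flat plate 84 x 44 x 5 mm on the track, its rear end upturned, 16 mm high, 4 mm thick, 44 mm wide: the end to push on. Origin: centre of underside; x towards the stop. Rear face x = -42, front edge +42 mm. Starts short of the clip's foot. Home (front edge on the stop): origin at stage x = +18 mm.
- vial_near: Small glass vial with a black cap, 24 mm across, 58 mm tall, standing loose beside the track on the side away from the thumb bar; not to be disturbed. Origin: centre of underside.
- vial_far: A second such vial, standing further along; not to be disturbed.
- slips: Small loose stack of card slips, 82 x 45 x 5 mm, lying beyond the end stop; not to be disturbed. Origin: centre of underside.
Things that resemble listed ones, but are neither listed nor needed, are in the scene too. What is meant by the holder is not blue, and is the larger of those in its own colour.

How it is judged:
By the outcome, as a careful person would: the job done as asked, in the order asked, and still so for the second after the job is handed in, with the robot touching nothing.
It also fails if it takes over 38 s, if anything falls off the work surface, if the arm or the gripper's body presses on something with over 40 N, if the wrist force passes 120 N, or if a joint passes its speed limit or range.

## Working session

There is one attempt and no reset: what is moved stays moved. The work goes in short steps, Python scripts to look and compute and a tool call to move; the robot and the scene stay as the last step left them, time stands still between calls to the robot, and variables do not carry over. Pictures are saved under pics/ and viewed, at most 10 in all, crops included, and the job is handed in when it is done.

Besides the shell and the picture viewer there is one more tool, called after "Emit:" by a JSON object that holds its "method" and its "body". step_arm: Moves the arm, as the interface text tells. Its arguments: {"type":"object","properties":{"deltas":{"type":"array"},"squeeze":{"type":"number"}},"required":["deltas"]}

```bash
mkdir -p pics; python3 - <<'E'
from bench import readout,cams,r
import cv2,numpy as np
for n in("scene","top"):
    c=cams.camera(n); cv2.imwrite(f"pics/{n}0.png",c["img"][:,:,::-1])
    print(n,{k:(np.round(v,4).tolist() if k!='img' else 0) for k,v in c.items()})
print(readout.read_state(), r.nose_length)
E
```

```text
scene {'img': 0, 'fx': 553.1775, 'fy': 553.1775, 'cx': 310.3031, 'cy': 240.7116, 'origin': [0.0783, -0.0729, 0.6759], 'rotation': [0.3292, -0.1663, -0.4061, 0.8361]}
top {'img': 0, 'fx': 490.0216, 'fy': 490.0216, 'cx': 316.7469, 'cy': 243.5122, 'origin': [0.3666, 0.2941, 0.8896], 'rotation': [0.0651, -0.0646, -0.6938, 0.7143]}
{'time': 0.1, 'joint_positions': array([ 1.09441762,  0.33277152, -0.06469311,  1.46082011,  0.02161316,
        1.34991633, -0.08854606]), 'joint_vel': array([ 0.000469  , -0.00011574, -0.00079661, -0.00388587, -0.00093033,
        0.00087423, -0.00056926]), 'joint_torque': array([ 1.37898569e-03, -6.24552441e+01,  2.46627477e-02, -3.90721893e+01,
       -6.13689283e-02,  3.64516117e-02,  5.52151289e-05]), 'ee_pos': array([ 0.27383414, -0.56147618,  0.24387445]), 'eef_rot': array([ 9.74374175e-01,  2.24932425e-01, -1.71229472e-04, -5.85222787e-04]), 'ft_force': array([ 0.01201725,  0.82035534, -0.26894368]), 'torque': array([ 0.02894169, -0.04684438,  0.00119568]), 'grip_force': 0.0, 'width': 0.08699617369076397} 0.022
```

View pics/scene0.png

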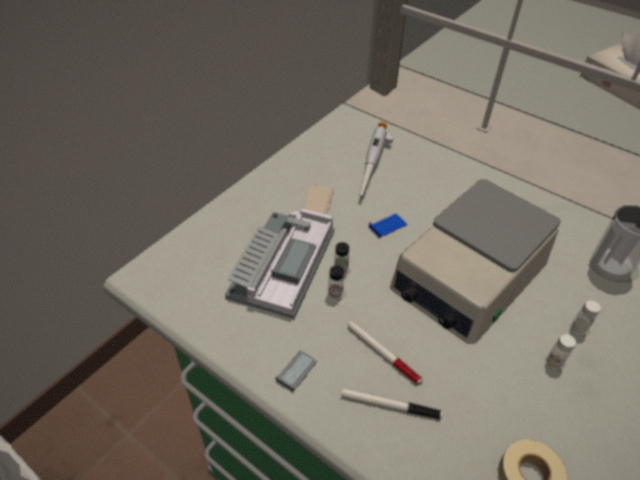

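View pics/top0.png

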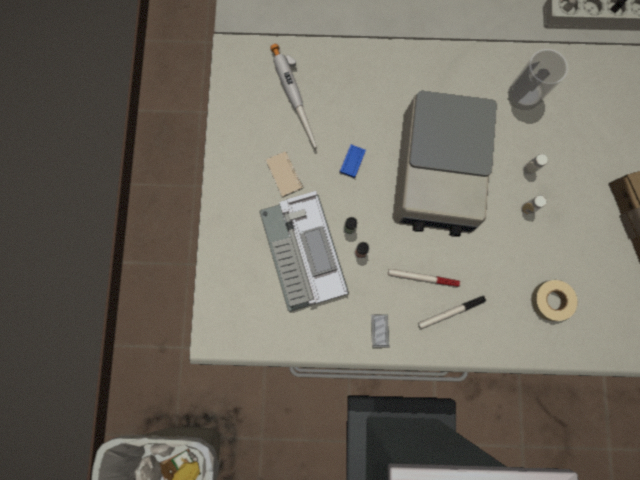

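Candidates for the holder, by top-view pixel: a grey plate on the track at (318,250), a smaller grey plate at (380,330), and a blue one at (352,161). The description (grey, the larger one) fits the plate on the track. I'll check it in a close crop of both views.

```bash
python3 - <<'E'
import cv2,numpy as np
a=cv2.imread("pics/top0.png")[180:320,250:390]; b=cv2.imread("pics/scene0.png")[195:325,220:360]
a=cv2.resize(a,(560,560),interpolation=cv2.INTER_CUBIC); cv2.imwrite("pics/ctop.png",cv2.convertScaleAbs(a,alpha=1.15))
b=cv2.resize(b,(560,520),interpolation=cv2.INTER_CUBIC); cv2.imwrite("pics/cscene.png",cv2.convertScaleAbs(b,alpha=1.15))
E
```

```text
(no output)
```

View pics/ctop.png

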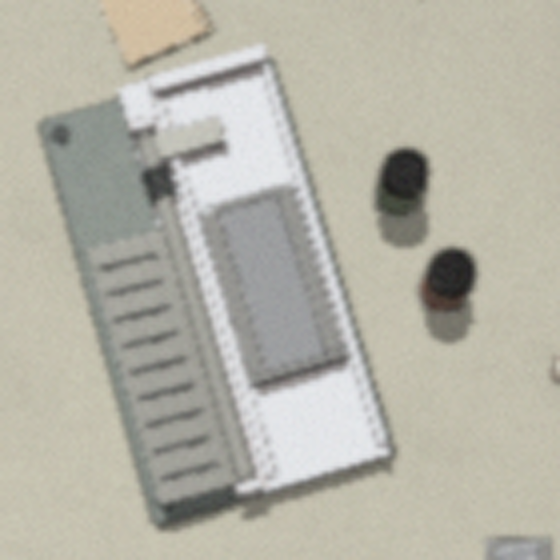

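View pics/cscene.png

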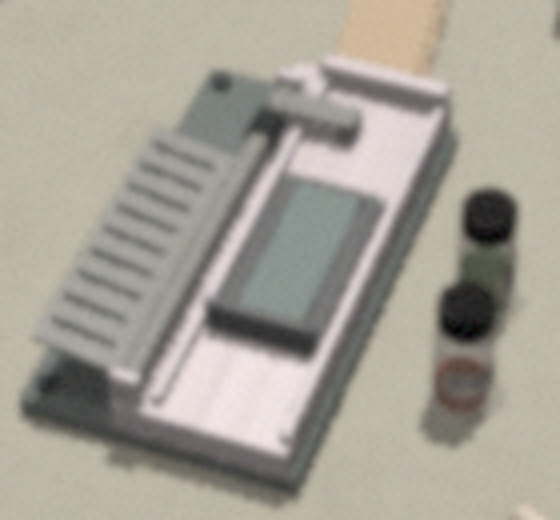

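The crops show the grey holder with its glass slide on the track. Its upturned rear end is at top (325,272) and scene (285,275), the clip's foot is at top (300,214), and the ribbed bar lies to the left. The vials are to the right. I'll triangulate landmarks across both views.

```bash
cat > h.py <<'E'
import numpy as np, json
from scipy.spatial.transform import Rotation as R
C={"scene":(553.1775,310.3031,240.7116,[0.0783,-0.0729,0.6759],[0.3292,-0.1663,-0.4061,0.8361]),
"top":(490.0216,316.7469,243.5122,[0.3666,0.2941,0.8896],[0.0651,-0.0646,-0.6938,0.7143])}
def ray(n,u,v):
    f,cx,cy,o,q=C[n]; d=R.from_quat(q).apply([(u-cx)/f,-(v-cy)/f,-1]); return np.array(o),d/np.linalg.norm(d)
def plane(n,u,v,z):
    o,d=ray(n,u,v); return o+d*(z-o[2])/d[2]
def proj(n,p):
    f,cx,cy,o,q=C[n]; c=R.from_quat(q).inv().apply(np.array(p)-o); return np.stack([cx-f*c[...,0]/c[...,2],cy+f*c[...,1]/c[...,2]],-1)
def tri(a,b):
    o1,d1=ray("top",*a);o2,d2=ray("scene",*b)
    A=sum(np.eye(3)-np.outer(d,d) for d in(d1,d2)); y=sum((np.eye(3)-np.outer(d,d))@o for o,d in((o1,d1),(o2,d2)))
    p=np.linalg.solve(A,y); n=np.cross(d1,d2); return p,abs((o1-o2)@n/np.linalg.norm(n))
E
python3 - <<'E'
from h import *
P=dict(A=((266,46),(450,83)),C=((92,248),(160,135)),D=((165,500),(38,335)),F=((236,487),(122,362)),G=((252,380),(208,308)),H=((346,352),(312,335)),
I=((203,212),(283,178)),J=((290,187),(382,200)),K=((40,122),(210,72)),L=((160,525),(25,405)),B=((390,452),(290,440)),V1=((450,270),(468,310)),V2=((405,172),(490,215)))
for k,(a,b) in P.items():
    p,e=tri((250+a[0]/4,180+a[1]/4),(220+b[0]/4,195+b[1]/4)); print(k,np.round(p*1000,1),round(e*1000,1))
E
```

```text
A [621.9 298.6  38. ] 4.7
C [526.9 373.6  35.7] 3.3
D [416.9 336.4  41.4] 4.2
F [424.9 304.7  41.7] 8.3
G [470.9 300.6  33. ] 4.2
H [483.8 259.9  35.5] 3.4
I [546.6 325.4  25.8] 3.0
J [559.4 285.9  28.1] 4.9
K [591.4 403.5   4.7] 2.8
L [408.1 339.9   5.3] 4.8
B [442.  238.6  31.7] 6.6
V1 [519.6 215.5  49.2] 4.5
V2 [562.3 236.   50.7] 4.2
```

```bash
python3 - <<'E'
from h import *
import cv2
# name: stage xy, z, top crop px, scene crop px
P=dict(C=((-1,75),.040,(92,248),(160,135)),D=((-118,75),.040,(165,500),(38,335)),
G=((0,22),.041,(252,380),(208,308)),H=((0,-22),.041,(346,352),(312,335)),I=((84,22),.030,(203,212),(283,178)),J=((84,-22),.030,(290,187),(382,200)),
A=((68,0),.037,(266,46),(450,83)),V1=(0,.058,(450,270),(468,310)),V2=(0,.058,(405,172),(490,215)))
for n,i,(ox,oy) in(("top",2,(250,180)),("scene",3,(220,195))):
    X={k:1000*plane(n,ox+p[i][0]/4,oy+p[i][1]/4,p[1])[:2] for k,p in P.items()}
    print(n,{k:np.round(v,1).tolist() for k,v in X.items()})
    for e in("CD","IG","JH"): d=X[e[0]]-X[e[1]]; print(e,np.hypot(*d).round(1),np.degrees(np.arctan2(d[1],d[0])).round(2))
    d=X["G"]-X["H"]; print("GH",np.hypot(*d).round(1),np.degrees(np.arctan2(-d[0],d[1])).round(2))
    a=np.radians(18.6); ex=np.array([np.cos(a),np.sin(a)]);ey=np.array([-ex[1],ex[0]])
    m=(X["C"]+X["D"])/2; o=m+59.5*ex-75*ey
    print("origin from bar",o.round(1)); print("stage coords",{k:[((v-o)@ex).round(1),((v-o)@ey).round(1)] for k,v in X.items()})
E
```

```text
top {'C': [524.9, 374.2], 'D': [415.4, 337.8], 'G': [468.3, 301.9], 'H': [481.8, 261.3], 'I': [544.6, 326.2], 'J': [557.2, 287.6], 'A': [620.4, 300.2], 'V1': [516.4, 217.9], 'V2': [559.1, 238.0]}
CD 115.4 18.41
IG 80.0 17.69
JH 79.9 19.24
GH 42.8 18.34
origin from bar [550.4 303.9]
stage coords {'C': [np.float64(-1.8), np.float64(74.8)], 'D': [np.float64(-117.2), np.float64(75.2)], 'G': [np.float64(-78.5), np.float64(24.3)], 'H': [np.float64(-78.7), np.float64(-18.5)], 'I': [np.float64(1.6), np.float64(23.0)], 'J': [np.float64(1.2), np.float64(-17.6)], 'A': [np.float64(65.1), np.float64(-25.8)], 'V1': [np.float64(-59.7), np.float64(-70.7)], 'V2': [np.float64(-12.8), np.float64(-65.2)]}
scene {'C': [525.2, 369.6], 'D': [419.3, 336.0], 'G': [467.7, 294.7], 'H': [481.7, 256.1], 'I': [544.8, 321.9], 'J': [560.0, 283.5], 'A': [624.8, 297.9], 'V1': [515.4, 210.2], 'V2': [558.5, 231.3]}
CD 111.1 17.6
IG 81.8 19.42
JH 83.0 19.24
GH 41.1 19.96
origin from bar [552.6 300.7]
stage coords {'C': [np.float64(-4.0), np.float64(74.0)], 'D': [np.float64(-115.0), np.float64(76.0)], 'G': [np.float64(-82.4), np.float64(21.4)], 'H': [np.float64(-81.4), np.float64(-19.7)], 'I': [np.float64(-0.6), np.float64(22.6)], 'J': [np.float64(1.6), np.float64(-18.7)], 'A': [np.float64(67.5), np.float64(-25.7)], 'V1': [np.float64(-64.1), np.float64(-73.9)], 'V2': [np.float64(-16.5), np.float64(-67.7)]}
```

Emit:
{"method": "step_arm", "body": {"deltas": [[[0, 0, 0.13, 0.05, -0.044, 0, 60], [0, 0, 0.13, 0.1, -0.088, 0, 60], [0, 0, 0.13, 0.15, -0.132, 0, 60], [0, 0, 0.13, 0.2, -0.176, 0, 60], [0, 0, 0.13, 0.25, -0.22, 0, 60], [0, 0, 0.13, 0.3, -0.264, 0, 60], [0, 0, 0.13, 0.35, -0.308, 0, 60], [0, 0, 0.13, 0.4, -0.352, 0, 60], [0, 0, 0.13, 0.44, -0.387, 0, 60], [0, 0, 0.13, 0.456, -0.44, 0.014, 60], [0, 0, 0.13, 0.472, -0.493, 0.028, 60], [0, 0, 0.13, 0.488, -0.546, 0.042, 60], [0, 0, 0.13, 0.504, -0.6, 0.056, 60], [0, 0, 0.13, 0.52, -0.65, 0.07, 60], [0, 0, 0.13, 0.536, -0.702, 0.084, 60], [0, 0, 0.13, 0.536, -0.702, 0.084, 60], [0, 0, 0.13, 0.536, -0.702, 0.084, 60]]]}}

```text
time: 2.22
ee_pos: [0.448, 0.3038, 0.1602]
eef_rot: [0.987, 0.161, -0.0, 0.0]
ft_force: [0.5, -0.6, 0.3]
width: 0.0521
grip_force: 0.0
```

Emit:
{"method": "step_arm", "body": {"deltas": [[[0, 0, 0, 0, 0, 0.04, 60], [0, 0, 0, 0, 0, 0.08, 60], [0, 0, 0, 0, 0, 0.085, 60], [0, 0, 0, 0, 0, 0.085, 60]]]}}

```text
time: 2.72
ee_pos: [0.4488, 0.3038, 0.0766]
eef_rot: [0.987, 0.161, 0.0, -0.0]
ft_force: [0.0, 0.6, 1.1]
width: 0.0524
grip_force: 0.0
```

```bash
python3 - <<'E'
from bench import cams
import cv2,numpy as np
o=[]
for n,(x,y) in(("top",(250,180)),("scene",(215,195))):
    c=cams.camera(n)["img"][y:y+140,x:x+140,::-1]; o.append(cv2.resize(c,(400,400),interpolation=cv2.INTER_CUBIC))
cv2.imwrite("pics/p1.png",cv2.convertScaleAbs(np.hstack(o),alpha=1.15))
E
```

```text
(no output)
```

View pics/p1.png

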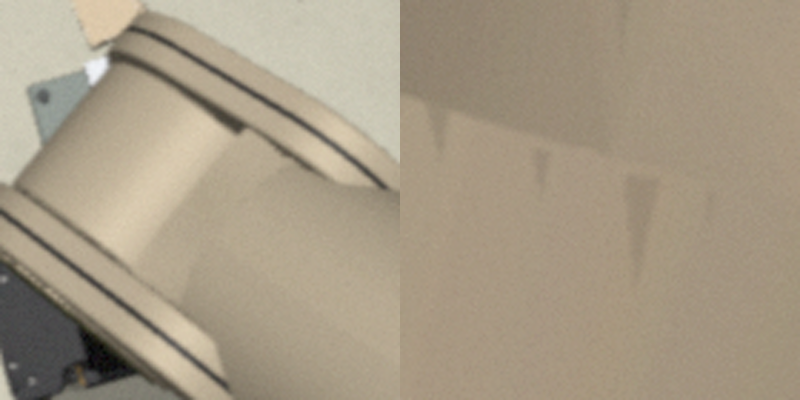

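Both views show only the arm, which hides the stage, so I'll continue by force feedback. First, press the bar.

Emit:
{"method": "step_arm", "body": {"deltas": [[[0, 0, 0, 0, 0, 0.007, 60], [0, 0, 0, 0, 0, 0.011, 60], [0, 0, 0, 0, 0, 0.011, 60]]]}}

```text
time: 3.2
ee_pos: [0.4478, 0.304, 0.0642]
eef_rot: [0.987, 0.161, -0.0, 0.0]
ft_force: [-0.5, 0.8, -0.4]
width: 0.052
grip_force: 0.0
```

Emit:
{"method": "step_arm", "body": {"deltas": [[[0, 0, 0, 0, 0, 0.004, 60], [0, 0, 0, 0, 0, 0.008, 60], [0, 0, 0, 0, 0, 0.008, 60], [0, 0, 0, 0, 0, 0.008, 60]]]}}

```text
time: 3.7
ee_pos: [0.448, 0.3048, 0.0569]
eef_rot: [0.987, 0.161, 0.0, -0.0]
ft_force: [-2.5, 2.3, 4.3]
width: 0.0524
grip_force: 2.2
```

```bash
python3 - <<'E'
from bench import cams,readout
import numpy as np
F=[]
for i in range(6):
    cams.camera("top"); s=readout.read_state(); F.append(np.r_[s["ft_force"],s["torque"],s["grip_force"],s["ee_pos"]])
F=np.array(F); print(F.round(3)); m=F.mean(0); a=np.radians(18.55); M=np.array([[np.cos(a),np.sin(a),0],[-np.sin(a),np.cos(a),0],[0,0,1]])
print("stage F",M@m[:3],"T",M@m[3:6])
E
```

```text
[[-4.000e-01  3.645e+00  4.124e+00  7.470e-01  2.970e-01  3.900e-02
   2.305e+00  4.480e-01  3.050e-01  5.700e-02]
 [-1.640e+00  3.494e+00  4.369e+00  7.520e-01  2.460e-01 -3.000e-02
   2.325e+00  4.480e-01  3.050e-01  5.700e-02]
 [-8.540e-01  3.097e+00  4.192e+00  8.570e-01  2.610e-01 -2.500e-02
   2.343e+00  4.480e-01  3.050e-01  5.700e-02]
 [-6.770e-01  3.880e+00  5.036e+00  8.580e-01  2.670e-01 -9.000e-03
   2.359e+00  4.480e-01  3.040e-01  5.700e-02]
 [-1.769e+00  3.525e+00  4.123e+00  9.880e-01  2.620e-01  1.000e-03
   2.368e+00  4.480e-01  3.040e-01  5.700e-02]
 [-1.450e+00  3.911e+00  4.947e+00  9.250e-01  2.450e-01 -7.700e-02
   2.371e+00  4.480e-01  3.040e-01  5.700e-02]]
stage F [0.06991682 3.76539092 4.46508041] T [ 0.8937129  -0.02258612 -0.01673081]
```

Emit:
{"method": "step_arm", "body": {"deltas": [[[0, 0, 0, 0, 0, 0.002, 60], [0, 0, 0, 0, 0, 0.0035, 60], [0, 0, 0, 0, 0, 0.0035, 60], [0, 0, 0, 0, 0, 0.0035, 60]]]}}

```text
time: 4.5
ee_pos: [0.4483, 0.3042, 0.0532]
eef_rot: [0.987, 0.161, 0.0, -0.0]
ft_force: [-0.4, 3.0, 6.1]
width: 0.0528
grip_force: 3.2
```

```bash
cat > ft.py <<'E'
from bench import cams,readout
import numpy as np
F=[]
for i in range(4):
    cams.camera("top"); s=readout.read_state(); F.append(np.r_[s["ft_force"],s["torque"],s["grip_force"],s["ee_pos"]])
m=np.mean(F,0); a=np.radians(18.55); M=np.array([[np.cos(a),np.sin(a),0],[-np.sin(a),np.cos(a),0],[0,0,1]])
print("stage F",(M@m[:3]).round(2),"T",(M@m[3:6]).round(3),"grip",m[6].round(2),"stage tcp mm",(M@(m[7:10]*1000-[551.3,303,0])).round(1),s["time"])
E
python3 ft.py
```

```text
stage F [0.43 2.73 5.63] T [ 0.819  0.008 -0.006] grip 3.2 stage tcp mm [-97.3  33.9  53.2] 4.7
```

Emit:
{"method": "step_arm", "body": {"deltas": [[[0, 0, 0, 0.004, 0, 0, 60], [0, 0, 0, 0.008, 0, 0, 60], [0, 0, 0, 0.012, 0, 0, 60], [0, 0, 0, 0.016, 0, 0, 60], [0, 0, 0, 0.02, 0, 0, 60], [0, 0, 0, 0.024, 0, 0, 60], [0, 0, 0, 0.028, 0, 0, 60]]]}}

```text
time: 5.58
ee_pos: [0.4731, 0.3125, 0.0527]
eef_rot: [0.987, 0.162, -0.002, 0.001]
ft_force: [-7.9, -0.5, 10.4]
width: 0.0522
grip_force: 5.3
```

```bash
python3 ft.py
```

```text
stage F [-5.32  1.6   8.2 ] T [0.688 1.232 0.125] grip 4.35 stage tcp mm [-70.6  33.8  52.8] 5.775
```

Emit:
{"method": "step_arm", "body": {"deltas": [[[0, 0, 0, 0.003, 0, -0.0007, 60], [0, 0, 0, 0.006, 0, -0.0007, 60], [0, 0, 0, 0.009, 0, -0.0007, 60], [0, 0, 0, 0.012, 0, -0.0007, 60], [0, 0, 0, 0.015, 0, -0.0007, 60], [0, 0, 0, 0.018, 0, -0.0007, 60]]]}}

```text
time: 6.52
ee_pos: [0.4905, 0.3179, 0.0533]
eef_rot: [0.987, 0.161, -0.001, 0.001]
ft_force: [-5.1, 0.1, 7.4]
width: 0.0521
grip_force: 3.9
```

```bash
python3 ft.py
```

```text
stage F [-3.72  0.44  6.07] T [0.448 0.96  0.086] grip 3.3 stage tcp mm [-52.5  33.5  53.3] 6.725
```

Emit:
{"method": "step_arm", "body": {"deltas": [[[0, 0, 0, 0.0025, 0, 0, 60], [0, 0, 0, 0.005, 0, 0, 60], [0, 0, 0, 0.0075, 0, 0, 60], [0, 0, 0, 0.01, 0, 0, 60], [0, 0, 0, 0.0125, 0, 0, 60], [0, 0, 0, 0.015, 0, 0, 60]]]}}

```text
time: 7.48
ee_pos: [0.5048, 0.3227, 0.0533]
eef_rot: [0.987, 0.161, -0.001, 0.001]
ft_force: [-5.6, -0.4, 7.1]
width: 0.052
grip_force: 3.9
```

```bash
python3 ft.py
```

```text
stage F [-4.61  0.91  6.45] T [0.421 0.965 0.111] grip 3.33 stage tcp mm [-37.6  33.5  53.3] 7.675
```

Next, creep forward in 1 mm rows, watching for contact with the stop.

Emit:
{"method": "step_arm", "body": {"deltas": [[[0, 0, 0, 0.001, 0, 0, 60], [0, 0, 0, 0.002, 0, 0, 60], [0, 0, 0, 0.003, 0, 0, 60]]]}}

```text
time: 8.05
ee_pos: [0.5075, 0.3236, 0.0532]
eef_rot: [0.987, 0.161, -0.001, 0.001]
ft_force: [-6.4, -1.5, 7.8]
width: 0.0522
grip_force: 3.9
```

```bash
python3 ft.py
```

```text
stage F [-5.58  1.01  7.23] T [0.38  1.268 0.063] grip 3.93 stage tcp mm [-34.9  33.5  53.2] 8.25
```

Emit:
{"method": "step_arm", "body": {"deltas": [[[0, 0, 0, 0.001, 0, 0, 60], [0, 0, 0, 0.0015, 0, 0, 60]]]}}

```text
time: 8.5
ee_pos: [0.5078, 0.3238, 0.0531]
eef_rot: [0.987, 0.161, -0.003, 0.002]
ft_force: [-11.6, -3.7, 12.8]
width: 0.0525
grip_force: 7.3
```

```bash
python3 ft.py
```

```text
stage F [-11.45   0.14  11.46] T [ 0.107  2.594 -0.136] grip 6.86 stage tcp mm [-34.6  33.5  53.1] 8.7
```

The stop is reached: the force jumped and the TCP stalled at -34.6 mm (expected about -33.5 mm). I'll back the tip off with the bar still held down, then let the bar up gently and rise.

Emit:
{"method": "step_arm", "body": {"deltas": [[[0, 0, 0, -0.001, 0, 0, 60], [0, 0, 0, -0.003, 0, 0, 60], [0, 0, 0, -0.006, 0, 0, 60], [0, 0, 0, -0.008, 0, 0, 60], [0, 0, 0, -0.008, 0, 0, 60]]]}}

```text
time: 9.32
ee_pos: [0.5039, 0.3222, 0.0544]
eef_rot: [0.987, 0.161, 0.001, -0.0]
ft_force: [1.1, 1.2, 5.6]
width: 0.0521
grip_force: 3.1
```

```bash
python3 ft.py
```

```text
stage F [3.24 1.17 6.07] T [ 0.46  -0.685 -0.087] grip 3.11 stage tcp mm [-38.8  33.3  54.3] 9.525
```

Emit:
{"method": "step_arm", "body": {"deltas": [[[0, 0, 0, 0, 0, -0.0015, 60], [0, 0, 0, 0, 0, -0.003, 60], [0, 0, 0, 0, 0, -0.0045, 60], [0, 0, 0, 0, 0, -0.006, 60], [0, 0, 0, 0, 0, -0.0075, 60], [0, 0, 0, 0, 0, -0.009, 60], [0, 0, 0, 0, 0, -0.012, 60], [0, 0, 0, 0, 0, -0.02, 60], [0, 0, 0, 0, 0, -0.04, 60], [0, 0, 0, 0, 0, -0.08, 60], [0, 0, 0, 0, 0, -0.13, 60], [0, 0, 0, 0, 0, -0.17, 60], [0, 0, 0, 0, 0.05, -0.17, 60], [0, 0, 0, 0, 0.1, -0.17, 60], [0, 0, 0, 0, 0.15, -0.17, 60], [0, 0, 0, 0, 0.2, -0.17, 60], [0, 0, 0, 0, 0.25, -0.17, 60], [0, 0, 0, 0, 0.3, -0.17, 60], [0, 0, 0, -0.02, 0.35, -0.17, 60], [0, 0, 0, -0.03, 0.4, -0.17, 60]]]}}

```text
time: 12.02
ee_pos: [0.6012, -0.0679, 0.2255]
eef_rot: [0.987, 0.161, 0.001, 0.0]
ft_force: [0.6, 0.6, -2.1]
width: 0.0525
grip_force: 0.0
```

```bash
python3 - <<'E'
from bench import cams
import cv2,numpy as np
o=[]
for n,(x,y) in(("top",(250,180)),("scene",(220,190))):
    c=cams.camera(n)["img"][y:y+140,x:x+140,::-1]; o.append(cv2.resize(c,(400,400),interpolation=cv2.INTER_CUBIC))
cv2.imwrite("pics/p2.png",cv2.convertScaleAbs(np.hstack(o),alpha=1.15))
E
```

```text
(no output)
```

View pics/p2.png

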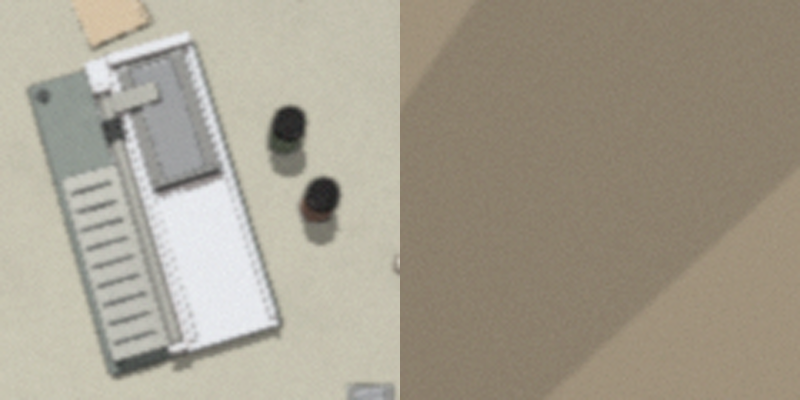

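The top view shows the holder against the stop, with the clip's foot lying on it at crop (132,98). The vials and slips haven't moved. As a check, I'll measure how far the rear edge travelled and look at the stop end in a larger crop.

```bash
python3 - <<'E'
from h import *
from bench import cams
import cv2
a=np.radians(18.55); ex=np.array([np.cos(a),np.sin(a)])
f=lambda u,v:plane("top",u,v,.041)[:2]*1000@ex
print("travel",f(304.25,246.2)-f(313,275),f(327,239.5)-f(336.5,268))
im=np.mean([cams.camera("top")["img"].astype(float) for _ in range(8)],0)[185:255,265:345,::-1]
cv2.imwrite("pics/p3.png",np.clip(cv2.resize(im,(720,630),interpolation=cv2.INTER_CUBIC)*1.1,0,255).astype(np.uint8))
E
```

```text
travel 53.225930552426576 53.239541530148244
```

View pics/p3.png

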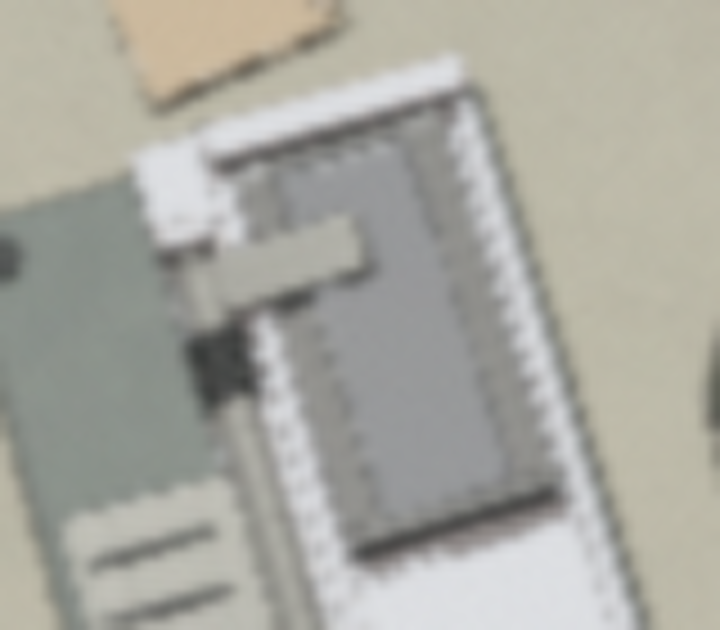

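```bash
python3 - <<'E'
from h import *
a=np.radians(18.55); ex=np.array([np.cos(a),np.sin(a)])
f=lambda u,v,z:plane("top",265+u/9,185+v/9,z)[:2]*1000@ex
for (s,r_) in(((240,153),(352,548)),((440,98),(552,490))): print(f(*s,.037)-f(*r_,.041), f(*s,.037)-f(s[0]+4,s[1]+14,.025))
E
```

```text
84.04423957421136 -0.2873972889667584
83.65689597842481 -0.2705840383833902
```

From the rear face to the stop's face measures 84 mm, which is the holder's length, so it is fully home.

```bash
python3 -c "
from bench import r
print(r.close_job())"
```

```text
the job is handed in; nothing more can be done
None
```

The job is handed in: I held the thumb bar down while pushing the holder home against the end stop, then let the clip's foot down onto it and moved the arm clear, with the vials and slips left untouched.

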